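# Tip the nuts from a twin-bay tote into the parts dish

### The job

Pick the twin-bay tote up off its mat by its grip bar and, holding the pour lip low over the round steel dish, tip it so that all three hex nuts slide out into the dish while the standoffs in the other bay stay in; do not touch the nuts with the gripper. Then put the tote back upright on its mat, about centred and square to it, and let go. Leave the dish and the other things on the bench where they are.

Things in the scene. Friction and masses are not known exactly. Their poses are not given: they have to be found in the camera images.
- tote_grip (a point): Centre of the black grip bar of the tote, a loose grey sheet-metal carrier with two equal open bays, 0.3 to 0.5 kg loaded. The bar is 14 mm thick (x), 80 mm long (y), 20 mm tall, its centre 90 mm above the tote's underside, carried over the divider by posts at y = +-33 mm, with 30 mm clear beneath. Axes: x towards the nut bay's lip, z up.
- tote_mid (a point): Middle of the tote's floor, at the foot of the upright divider (50 mm tall), 3 mm above the underside, axes as for the grip. Tote 148 mm long (x), 78 mm wide (y), side walls 31.5 mm tall. The +x bay holds the three nuts, the -x bay the two standoffs. Each bay has no end wall but a ramp: flat floor to 48 mm from the middle, then rising at 20 degrees to a pour lip at 72 mm.
- tote_lip (a point): Middle of the nut bay's pour lip: from the grip's centre 72 mm along the tote's +x and 78 mm down (12 mm above the underside). The bays are slick (friction about 0.25): tilted slowly, the nuts slide over this lip as the tote leans 27 to 37 degrees towards its +x (45 empties it surely) and land 25 to 55 mm beyond it; the standoffs only slide against the divider.
- dish_in (a point): Centre of the inner floor of the parts dish, a round open steel dish, loose, 0.45 kg: 160 mm across and 34 mm tall at the rim, inner floor about 120 mm across and 4 mm above the bench, walls flaring outwards.
- mat_mid (a point): Centre of the top of the tote's mat, a fixed black rubber sheet 180 x 110 x 3 mm, the tote's place: long side along x. The tote starts on it within about 12 mm of centre and 5 degrees of square, the tote's x along the mat's x.
- nut_1: Steel hex nut, 19 mm across flats, 10 mm thick, 17 g, lying flat in the tote's +x bay at the start; origin at the centre of its underside.
- nut_2: Steel hex nut, 19 mm across flats, 10 mm thick, 17 g, lying flat in the tote's +x bay at the start; origin at the centre of its underside.
- nut_3: Steel hex nut, 19 mm across flats, 10 mm thick, 17 g, lying flat in the tote's +x bay at the start; origin at the centre of its underside.
- standoff_1: Steel hex standoff (hexagonal bar), 12 mm across flats, 45 mm long along its y, 36 g, lying in the tote's -x bay at the start; origin at the middle of its underside.
- standoff_2: Steel hex standoff (hexagonal bar), 12 mm across flats, 45 mm long along its y, 36 g, lying in the tote's -x bay at the start; origin at the middle of its underside.
- tape_black: Roll of black tape lying flat, 62 mm across, 19 mm tall; bystander; origin at the centre of its underside.
- solder_reel: Reel of solder standing on its flange, 54 mm across, 32 mm tall; bystander; origin at the centre of its underside.
- jar_red: Small red-capped jar, 34 mm across, 34 mm tall; bystander; origin at the centre of its underside.
- jar_blue: Small blue screw-top jar, 38 mm across, 42 mm tall; bystander; origin at the centre of its underside.
- screwdriver_blue: Screwdriver with a blue handle, lying, 170 mm long along its y, 21 mm tall; bystander; origin at the centre of its underside.
- marker: Marker pen, lying, 135 mm long along its y, 16 mm tall; bystander; origin at the centre of its underside.

How it is judged (in metres and radians):
On the way, in this order (a step that is already met when the one before it is completed fails the run):
1. the tote is lifted clear of its mat (height (world z) of tote_grip above 0.115 m), for 0.2 s.
2. all three nuts lie in the dish while the tote is still held up (horizontal distance between each of nut_1, nut_2, nut_3 and dish_in below 0.072 m and z of nut_1 in the frame of dish_in between -0.005 and 0.03 m and z of nut_2 in the frame of dish_in between -0.005 and 0.03 m and z of nut_3 in the frame of dish_in between -0.005 and 0.03 m and height (world z) of tote_grip above 0.11 m), for 0.1 s.
At the end, for the whole second after the job is handed in: The three nuts lie at rest in the dish (within 72 mm of its centre, at most 30 mm above its floor); both standoffs lie at rest in their own bay; the tote stands upright (within 3 degrees) on its mat, within 30 mm of its centre and 14 degrees of square (horizontal distance between each of nut_1, nut_2, nut_3 and dish_in below 0.072 m and z of nut_1 in the frame of dish_in between -0.005 and 0.03 m and z of nut_2 in the frame of dish_in between -0.005 and 0.03 m and z of nut_3 in the frame of dish_in between -0.005 and 0.03 m and not (x of standoff_1 in the frame of tote_grip above 0 m or x of standoff_1 in the frame of tote_grip below -0.076 m or y of standoff_1 in the frame of tote_grip above 0.04 m or y of standoff_1 in the frame of tote_grip below -0.04 m or z of standoff_1 in the frame of tote_grip above -0.045 m) and not (x of standoff_2 in the frame of tote_grip above 0 m or x of standoff_2 in the frame of tote_grip below -0.076 m or y of standoff_2 in the frame of tote_grip above 0.04 m or y of standoff_2 in the frame of tote_grip below -0.04 m or z of standoff_2 in the frame of tote_grip above -0.045 m) and linear speed of each of nut_1, nut_2, nut_3, standoff_1, standoff_2 below 0.02 m/s and horizontal distance between tote_grip and mat_mid below 0.03 m and angle between the x axis of tote_grip and the x axis of mat_mid, either way round below 0.25 rad and angle between tote_grip's own z axis and vertical below 0.06 rad and height (world z) of tote_grip between 0.088 and 0.098 m); the robot touches nothing.
It fails at once if a standoff leaves its bay (x of any of standoff_1, standoff_2 in the frame of tote_grip above 0 m or x of any of standoff_1, standoff_2 in the frame of tote_grip below -0.076 m or y of any of standoff_1, standoff_2 in the frame of tote_grip above 0.04 m or y of any of standoff_1, standoff_2 in the frame of tote_grip below -0.04 m or z of any of standoff_1, standoff_2 in the frame of tote_grip above -0.045 m).
It fails at once if the tote is tipped (more than 26 degrees) with its pour lip more than 150 mm above the bench (angle between tote_grip's own z axis and vertical above 0.45 rad and height (world z) of tote_lip above 0.15 m).
It fails at once if the gripper presses on a nut (contact force between the fingers and nut_1 above 1 N or contact force between the fingers and nut_2 above 1 N or contact force between the fingers and nut_3 above 1 N).
It fails at once if the dish is pushed more than 30 mm (distance of dish_in from where it was at the start of the episode above 0.03 m).
It fails at once if a bystander is moved more than 25 mm (distance of any of tape_black, solder_reel, jar_red, jar_blue, screwdriver_blue, marker from where it was at the start of the episode above 0.025 m).
It also fails if it takes over 58 s, if anything falls off the work surface, if the arm or the gripper's body presses on something with over 40 N, if the wrist force passes 120 N, or if a joint passes its speed limit or range.

### The arm

A 6-joint arm with a two-finger parallel gripper is mounted at the origin on a cart in front of the work surface, level with it; the furniture and walls round the work are solid. World frame = base frame: x ahead of the robot, y to its left, z up, the work surface at z = 0. Lengths are in m, angles in degrees, forces in N, time in s.
With the tool pointing down it reaches from about 0.35 to 0.875 m from the base axis. Payload 4.2 kg.
Tool frame: the origin (TCP) lies midway between the tips of the shut fingers; the grasp point (between the pads) lies 19 mm behind it; z points along the fingers, y is the line along which they close (so a half turn about z gives the same grasp; the last joint's range is limited). The gripper opens to 87 mm and grips with 3 to 60 N. Pads are 19 mm wide; open, the fingers measure 117 mm over their backs; the gripper's body (75 mm by 190 mm) begins 51 mm behind the grasp point.
Start: joints at [86.608, 22.042, 0.453, 0, -68.411, -14.817], TCP at [0.195, 0.594, 0.223] pointing down, gripper open.
Joint ranges: [-179.83, 179.83], [-69.29, 118.12], [-61.27, 80.66], [-181.25, 117.63], [-171.15, -9.14], [-177.46, 177.46]. Speed limits (degrees/s): [159.86, 159.86, 180, 180, 180, 180].

### API

Orientations are given as a 3x3 rotation matrix whose columns are the frame's x, y, z axes.
In Python, from station import sense, capture, finish_job, silhouettes, landmark_of gives the robot as it stands.
- The arm moves only by the tool step_arm, never from a script. Its arguments are lists of equal length, an entry for each row: "linear": the shift along the tool's x, y, z in mm, a list of three; "delta_rot": the turn, a rotation vector about the tool's x, y, z in rad, a list of three; "grip": the finger opening in mm, from 0 to 87. A call has 1 to 10 rows; each row shifts and turns the commanded pose from where the row before left it, along the tool's axes as they then stand; what a row does not reach is not made up. A row lasts 1/8 s, in which the tool goes at most 62.5 mm and 10.7 degrees, less where a joint would pass 70% of its speed; a pose out of reach is approached as far as the arm can. A call with a gripper value outside its range is refused whole. The fingers move at their own pace and stop on an object; the grip force is fixed at half the most. Time passes only in rows, so rows that do not move let the fingers close. It gives the time, the measured TCP pose, the force, the opening and the grip force at its end, in the units of the state.
- sense(): the state, without advancing time (a new reading comes with each control period).
- capture(name): name is "scene" or "top" or "wrist"; returns a dict with "img" (384x512x3 uint8, red, green, blue), "fx", "fy", "cx", "cy" (pixels), "world_to_cam" (4x4, takes a point from world to camera coordinates); the wrist camera has in their place "mount" (4x4, takes a point from camera to tool coordinates, whose origin is the TCP and whose axes are the flange's). Camera axes: x right, y up, looking along -z (the intrinsics and any distortion apply to the point x, -y, -z); pixel columns grow to the right and rows downward; lengths in m; the calibration is good to about 2 mm. A picture is of the moment at which its call begins: read the wrist's pose just before it. There is no depth.
- finish_job(): hands the job in; it is judged then, once.
Trained networks look in the newest picture that a camera, given by its name, has taken for a name from the list of things; names that differ only in an ending like _2 or _b are one class to them, and where a whole thing is asked for, a point or a joint stands for the part that bears it (a point fixed in the world has none). Each returns a list of dicts, best first, with "score" (0 to 1); they miss things now and then, are a little off and sometimes report something else, mostly with a low value. They report only what shows in the picture. A call takes as long as a camera call.
- silhouettes(camera, label): "mask" (384x512 bool, what is visible of it) and "point" ([column, row] in pixels, amid what is visible of it).
- landmark_of(camera, label): "point" ([column, row] in pixels: a listed point, or the origin of a listed thing).
The state is a dict: "time_s": time; "joints": joint angles; "joint_velocities": joint speeds; "effort": joint torques, N m; "tcp_pos": TCP position; "ee_rot": TCP orientation; "wrist_force": force on the tool from outside, world axes, zero at the start; "moment": the same for the moment, N m; "gripper_width": opening from 0.0 (shut) to 1.0 (fully open); "gripper_force": force on a finger pad.
Only numpy, scipy, OpenCV 4.12 (cv2) and the standard library are available. Lean on these libraries where they do the work, as an engineer would, in place of code of your own. Each camera call takes 0.05 s, during which the arm holds its last target. There are 200 camera calls.

## Working session

There is one attempt and no reset: what is moved stays moved. The work goes in short steps, Python scripts to look and compute and a tool call to move; the robot and the scene stay as the last step left them, time stands still between calls to the robot, and variables do not carry over. Pictures are saved under pics/ and viewed, at most 10 in all, crops included, and the job is handed in when it is done.

Besides the shell and the picture viewer there is one more tool, called after "Emit:" by a JSON object that holds its "fn" and its "kwargs", one argument or row to a line. step_arm: Moves the arm, as the interface text tells. Its arguments: {"type":"object","properties":{"linear":{"type":"array"},"delta_rot":{"type":"array"},"grip":{"type":"array"}},"required":["linear","delta_rot","grip"]}

```bash
mkdir -p pics; cat > h.py <<'E'
import numpy as np, cv2
from station import *
def cam(name):
    s=sense(); c=capture(name)
    if 'world_to_cam' in c: M=np.linalg.inv(np.array(c['world_to_cam']))
    else:
        T=np.eye(4);T[:3,:3]=s['ee_rot'];T[:3,3]=s['tcp_pos'];M=T@np.array(c['mount'])
    c['M']=M; return c
def ray(c,p):
    d=c['M'][:3,:3]@np.array([(p[0]-c['cx'])/c['fx'],-(p[1]-c['cy'])/c['fy'],-1]); return c['M'][:3,3],d
def at(c,p,z):
    o,d=ray(c,p); return o+d*(z-o[2])/d[2]
def proj(c,X):
    q=np.linalg.inv(c['M'])@np.append(X,1); return np.array([c['cx']+c['fx']*q[0]/-q[2],c['cy']-c['fy']*q[1]/-q[2]])
E
cat > a.py <<'E'
from h import *
Z=dict(tote_grip=.093,tote_mid=.006,tote_lip=.015,dish_in=.004,mat_mid=.003,nut=.008,standoff=.006,tape_black=0,solder_reel=0,jar_red=0,jar_blue=0,screwdriver_blue=0,marker=0)
ims=[]
for n in ['top','scene']:
    c=cam(n); print(n,c['M'][:3,3].round(3),[k for k in c],c['fx']); im=c['img'][:,:,::-1].copy()
    for l,z in Z.items():
        l2={'nut':'nut_1','standoff':'standoff_1'}.get(l,l)
        for r in landmark_of(n,l2)[:4]:
            if r['score']<.3: continue
            p=r['point'];print(l,round(r['score'],2),np.round(p,1),at(c,p,z).round(3));cv2.circle(im,(int(p[0]),int(p[1])),2,(0,0,255),-1)
    cv2.imwrite(f'pics/{n}0.png',im)
s=sense();print(s['tcp_pos'],s['ee_rot'],s['time_s'])
E
python3 a.py
```

```text
top [0.309 0.179 0.906] ['img', 'fx', 'fy', 'cx', 'cy', 'world_to_cam', 'M'] 388.1096301088654
tote_grip 0.86 [194.4 226.6] [0.403 0.324 0.093]
tote_mid 0.62 [200.  233.5] [0.399 0.324 0.006]
tote_lip 0.55 [167.6 236.4] [0.382 0.395 0.015]
dish_in 0.69 [322.1 175.1] [0.577 0.056 0.004]
dish_in 0.52 [292.1 116.8] [0.717 0.144 0.004]
dish_in 0.41 [200.5 234.9] [0.396 0.323 0.004]
dish_in 0.3 [216.3 298.5] [0.26  0.264 0.004]
mat_mid 0.4 [187.9 235.9] [0.39  0.351 0.003]
nut 0.63 [187. 245.] [0.369 0.349 0.008]
nut 0.45 [186.9 240.3] [0.379 0.351 0.008]
nut 0.31 [167. 237.] [0.381 0.398 0.008]
standoff 0.7 [217.7 227.5] [0.418 0.285 0.006]
standoff 0.59 [205.6 229.4] [0.41  0.313 0.006]
tape_black 0.87 [246.9 146.9] [0.625 0.245 0.   ]
solder_reel 0.79 [172.5 167. ] [0.55  0.418 0.   ]
jar_red 0.63 [292.8 120.3] [0.71  0.141 0.   ]
jar_red 0.52 [205.1 231.3] [0.406 0.314 0.   ]
jar_blue 0.69 [165.  238.7] [0.377 0.404 0.   ]
jar_blue 0.58 [289.6 249.4] [0.39  0.113 0.   ]
screwdriver_blue 0.86 [359.9 237.5] [ 0.439 -0.046  0.   ]
marker 0.69 [212.8 298.6] [0.258 0.272 0.   ]
scene [-0.1
[... 548 characters left out ...]
6]
standoff 0.56 [222.6 249.9] [0.423 0.289 0.006]
tape_black 0.87 [205.1 197.6] [0.621 0.242 0.   ]
tape_black 0.68 [198.9 274.4] [0.386 0.352 0.   ]
tape_black 0.44 [181.4 277.1] [0.393 0.382 0.   ]
solder_reel 0.78 [141.8 232. ] [0.555 0.407 0.   ]
jar_red 0.45 [230.3 173.8] [0.699 0.141 0.   ]
jar_blue 0.88 [310.4 237.8] [0.386 0.113 0.   ]
screwdriver_blue 0.72 [350.6 207.5] [ 0.439 -0.031  0.   ]
screwdriver_blue 0.61 [208.9 221.6] [0.529 0.272 0.   ]
marker 0.61 [273.3 305.1] [0.263 0.272 0.   ]
[0.19524997 0.59369261 0.22252379] [[ 9.49930578e-01 -3.12461032e-01  2.06979661e-06]
 [-3.12461031e-01 -9.49930576e-01 -6.19307885e-05]
 [ 2.13171212e-05  5.81832189e-05 -9.99999998e-01]] 1.4
```

View pics/top0.png

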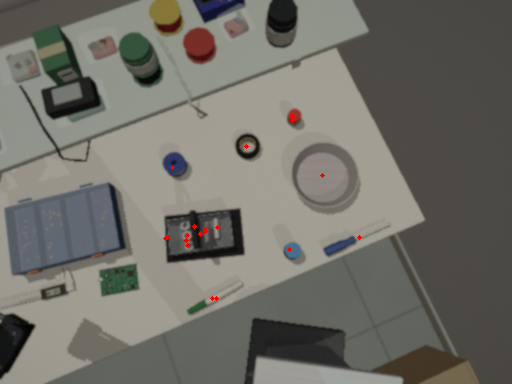

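View pics/scene0.png

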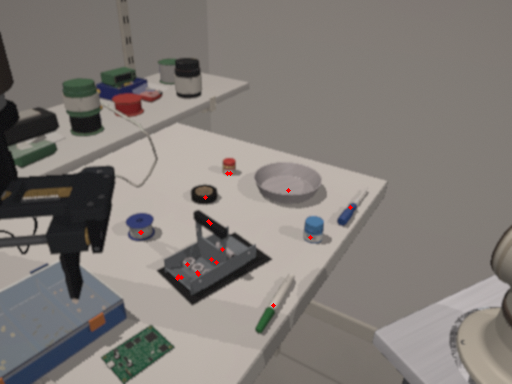

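The top view shows the tote at about (200,234) px with the nut bay (lip) on its left. The dish is at (322,175), the blue jar at (290,250), the tape at (247,147). All bystanders stand clear. The scene view agrees: grip bar at (210,223), i.e. about (0.40, 0.32). I'll go above the tote and look from close by.

```bash
cat >> h.py <<'E'
from scipy.spatial.transform import Rotation as Ro
def Rdown(yaw,tilt=0):
    # tote x dir at yaw(deg); tool y = -tote x, tool z = down, leaned tilt deg towards tote +x
    a=np.radians(yaw);u=np.array([np.cos(a),np.sin(a),0]);z=np.array([0,0,1.])
    t=np.radians(tilt);X=u*np.cos(t)-z*np.sin(t);Zt=u*np.sin(t)+z*np.cos(t)
    return np.c_[np.cross(-X,-Zt),-X,-Zt]
def plan(wps,start=None,grip=87):
    """wps: list of (pos,R,rows)"""
    s=sense(); p,R=start if start else (np.array(s['tcp_pos']),np.array(s['ee_rot']))
    L=[];D=[]
    for P,Q,n in wps:
        p0,R0=p.copy(),R.copy();rv=Ro.from_matrix(R0.T@Q).as_rotvec()
        for i in range(1,n+1):
            f=i/n;pt=p0+(P-p0)*f;Rt=R0@Ro.from_rotvec(rv*f).as_matrix()
            l=(R.T@(pt-p)*1000).round(1);d=Ro.from_matrix(R.T@Rt).as_rotvec().round(4)
            p=p+R@l/1000;R=R@Ro.from_rotvec(d).as_matrix();L.append((l+0).tolist());D.append((d+0).tolist())
    for i in range(0,len(L),10): print('linear',L[i:i+10],'\nrot',D[i:i+10],'\ngrip',[grip]*len(L[i:i+10]))
    return p,R
E
python3 - <<'E'
from h import *
plan([(np.array([.40,.322,.24]),Rdown(105),8)])
E
```

```text
linear [[34.9, 24.3, -2.2], [33.1, 26.7, -2.2], [31.1, 29.0, -2.1], [28.8, 31.3, -2.2], [26.6, 33.2, -2.2], [24.0, 35.1, -2.2], [21.5, 36.7, -2.2], [18.7, 38.1, -2.2]] 
rot [[0.0, 0.0, -0.0724], [0.0, 0.0, -0.0725], [0.0, 0.0, -0.0724], [0.0, 0.0, -0.0725], [0.0, 0.0, -0.0724], [0.0, 0.0, -0.0725], [0.0001, 0.0, -0.0724], [0.0, 0.0, -0.0725]] 
grip [87, 87, 87, 87, 87, 87, 87, 87]
```

Emit:
{"fn": "step_arm", "kwargs": {
  "linear": [
    [35,24,-2],
    [33,27,-2],
    [31,29,-2],
    [29,31,-2],
    [26.5,33,-2],
    [24,35,-2],
    [21.5,37,-2],
    [19,38,-2],
    [0,0,0],
    [0,0,0]
  ],
  "delta_rot": [
    [0,0,-0.0724],
    [0,0,-0.0724],
    [0,0,-0.0724],
    [0,0,-0.0724],
    [0,0,-0.0724],
    [0,0,-0.0724],
    [0,0,-0.0724],
    [0,0,-0.0724],
    [0,0,0],
    [0,0,0]
  ],
  "grip": [87,87,87,87,87,87,87,87,87,87]
}}

```text
time_s: 2.65
tcp_pos: [0.4003, 0.3225, 0.2386]
ee_rot: [[0.966, 0.258, 0.0], [0.258, -0.966, 0.0], [0.0, -0.0, -1.0]]
wrist_force: [-0.3, 0.3, -0.6]
gripper_width: 1.002
gripper_force: 0.0
```

```bash
python3 - <<'E'
from h import *
s=sense();print(np.round(s['tcp_pos'],4),np.round(s['ee_rot'],3),s['joints'],s['time_s'])
ims=[]
for n in ['wrist','top']:
    c=cam(n);im=c['img'][:,:,::-1].copy()
    for l,z in dict(tote_grip=.093,tote_mid=.006,tote_lip=.015,mat_mid=.003,dish_in=.004,nut_1=.008,standoff_1=.006).items():
        for r in landmark_of(n,l)[:3]:
            if r['score']<.3: continue
            p=r['point'];print(n,l,round(r['score'],2),np.round(p,1),at(c,p,z).round(4));cv2.circle(im,(int(p[0]),int(p[1])),2,(0,0,255),-1)
    r=silhouettes(n,'dish_in')
    if r:
        ys,xs=np.nonzero(r[0]['mask']);e=cv2.fitEllipse(np.c_[xs,ys][cv2.convexHull(np.c_[xs,ys].astype(np.int32),returnPoints=False)[:,0]].astype(np.float32));print(n,'dish',r[0]['score'],e,at(c,e[0],.02))
    ims.append(im)
cv2.imwrite('pics/w1.png',ims[0])
E
```

```text
[0.4003 0.3225 0.2386] [[ 0.966  0.258  0.   ]
 [ 0.258 -0.966  0.   ]
 [ 0.    -0.    -1.   ]] [ 5.69637184e+01  1.04966948e+01 -1.34114511e+01 -7.53147419e-03
 -6.60712098e+01  4.79733063e+01] 2.65
wrist tote_grip 0.93 [254.  179.3] [0.4002 0.3256 0.093 ]
wrist tote_mid 0.63 [255.2 169. ] [0.395  0.3234 0.006 ]
wrist tote_lip 0.58 [198. 167.] [0.3809 0.3921 0.015 ]
wrist dish_in 0.34 [255.9 177.6] [0.3842 0.3197 0.004 ]
wrist nut_1 0.73 [229.8 144.3] [0.417  0.3614 0.008 ]
wrist nut_1 0.61 [234.6 170. ] [0.3875 0.3481 0.008 ]
wrist nut_1 0.42 [239.2 187.4] [0.3673 0.337  0.008 ]
wrist standoff_1 0.8 [287.8 163.3] [0.4124 0.286  0.006 ]
wrist standoff_1 0.57 [267.2 165.6] [0.403  0.3101 0.006 ]
wrist standoff_1 0.44 [222.1  16.8] [0.5527 0.4037 0.006 ]
wrist dish 0.68 ((556.219482421875, 73.92449188232422), (152.04672241210938, 208.99642944335938), 66.08006286621094) [0.58978229 0.02442059 0.02      ]
top tote_grip 0.62 [191.9 224.2] [0.4073 0.3301 0.093 ]
top tote_mid 0.82 [200.7 233. ] [0.4002 0.3226 0.006 ]
top tote_lip 0.81 [168.5 239.1] [0.3759 0.392  0.015 ]
top dish_in 0.89 [322.7 176.7] [0.5728 0.054  0.004 ]
top nut_1 0.55 [183.2 225.4] [0.4122 0.3655 0.008 ]
top nut_1 0.51 [188.6 244.1] [0.3711 0.3457 0.008 ]
top nut_1 0.38 [185.9 235.8] [0.3891 0.3552 0.008 ]
top standoff_1 0.53 [206.4 230.7] [0.4072 0.3103 0.006 ]
top standoff_1 0.51 [217.7 229.8] [0.4128 0.2846 0.006 ]
top dish 0.62 ((324.5335388183594, 174.21401977539062), (63.730472564697266, 67.6416015625), 111.60636901855469) [0.57477148 0.05244789 0.02      ]
```

View pics/w1.png

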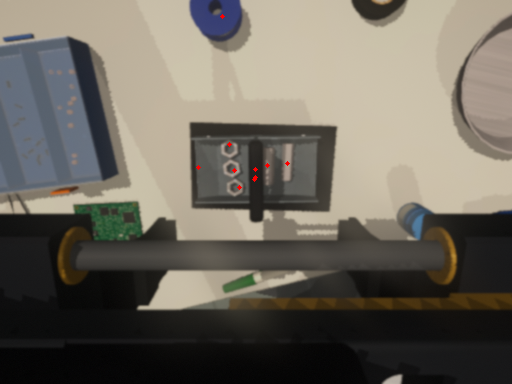

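The wrist view shows the bar upright at column 256, rows 138–221, centred about (0.400, 0.3245) and square to the image. The tote yaw is therefore about 105°. The mat spans columns 190–336, so the tote sits about 8 mm towards its nut side. Next: descend and grip.

```bash
python3 - <<'E'
from h import *
plan([(np.array([.400,.3245,.13]),Rdown(105),3),(np.array([.400,.3245,.074]),Rdown(105),3)])
E
```

```text
linear [[0.1, -0.7, 36.2], [0.1, -0.7, 36.2], [0.0, -0.7, 36.2], [0.0, 0.0, 18.7], [0.0, 0.0, 18.6], [0.0, 0.0, 18.7]] 
rot [[0.0, 0.0, -0.0002], [0.0, 0.0, -0.0001], [0.0, 0.0, -0.0002], [0.0, 0.0, 0.0], [0.0, 0.0, 0.0], [0.0, 0.0, 0.0]] 
grip [87, 87, 87, 87, 87, 87]
```

Emit:
{"fn": "step_arm", "kwargs": {
  "linear": [
    [0,-0.7,36],
    [0,-0.7,36],
    [0,-0.7,36],
    [0,0,19],
    [0,0,19],
    [0,0,18.5],
    [0,0,0],
    [0,0,0]
  ],
  "delta_rot": [
    [0,0,0],
    [0,0,0],
    [0,0,0],
    [0,0,0],
    [0,0,0],
    [0,0,0],
    [0,0,0],
    [0,0,0]
  ],
  "grip": [87,87,87,87,87,87,87,87]
}}

```text
time_s: 4.55
tcp_pos: [0.4002, 0.325, 0.0747]
ee_rot: [[0.966, 0.259, 0.001], [0.259, -0.966, 0.001], [0.001, -0.001, -1.0]]
wrist_force: [0.1, -0.2, -0.3]
gripper_width: 1.001
gripper_force: 0.0
```

Emit:
{"fn": "step_arm", "kwargs": {
  "linear": [
    [0,0,0],
    [0,0,0],
    [0,0,0],
    [0,0,0],
    [0,0,0],
    [0,0,0],
    [0,0,0],
    [0,0,0]
  ],
  "delta_rot": [
    [0,0,0],
    [0,0,0],
    [0,0,0],
    [0,0,0],
    [0,0,0],
    [0,0,0],
    [0,0,0],
    [0,0,0]
  ],
  "grip": [50,30,20,12,6,0,0,0]
}}

```text
time_s: 5.55
tcp_pos: [0.3997, 0.3243, 0.074]
ee_rot: [[0.966, 0.259, -0.0], [0.259, -0.966, -0.0], [-0.0, 0.0, -1.0]]
wrist_force: [0.6, -3.5, 3.8]
gripper_width: 0.174
gripper_force: 1.9
```

```bash
cat > p.py <<'E'
from h import *
D=np.array([.574,.053]);psi=105;a=np.radians(psi);u=np.array([np.cos(a),np.sin(a),0]);k=np.array([0,0,1.])
def tcp(lip,t):
    R=Rdown(psi,t);X=-R[:,1];Z=-R[:,2]
    return lip-72e-3*X+78e-3*Z-19e-3*Z,R
lip=np.append(D,.06)-.040*u
E
python3 - <<'E'
from p import *
s=np.array(sense()['tcp_pos']); p,R=tcp(lip,0);print(p)
up=s+[0,0,.105]
print('lift');st=plan([(up,R,7)],grip=0)
print('carry');st=plan([(np.array([p[0],p[1],.18]),R,20)],st,grip=0)
E
```

```text
[ 0.60298773 -0.05518369  0.119     ]
lift
linear [[0.0, 0.0, -15.0], [0.0, 0.0, -15.0], [0.0, 0.0, -15.0], [0.0, 0.0, -15.0], [0.0, 0.0, -15.0], [0.0, 0.0, -15.0], [0.0, 0.0, -15.0]] 
rot [[0.0, 0.0, 0.0], [0.0001, 0.0001, -0.0001], [0.0, 0.0, 0.0], [0.0001, 0.0, -0.0001], [0.0, 0.0001, 0.0], [0.0001, 0.0, -0.0001], [0.0, 0.0001, 0.0]] 
grip [0, 0, 0, 0, 0, 0, 0]
carry
linear [[4.9, 21.0, 0.0], [4.9, 20.9, -0.1], [4.9, 21.0, 0.0], [4.9, 20.9, -0.1], [4.9, 21.0, 0.0], [4.9, 21.0, -0.1], [4.9, 20.9, 0.0], [4.9, 21.0, -0.1], [4.9, 20.9, 0.0], [5.0, 21.0, -0.1]] 
rot [[0.0, 0.0, 0.0], [0.0, 0.0, 0.0], [0.0, 0.0, 0.0], [0.0, 0.0, 0.0], [0.0, 0.0, 0.0], [0.0, 0.0, 0.0], [0.0, 0.0, 0.0], [0.0, 0.0, 0.0], [0.0, 0.0, 0.0], [0.0, 0.0, 0.0]] 
grip [0, 0, 0, 0, 0, 0, 0, 0, 0, 0]
linear [[4.9, 21.0, 0.0], [4.9, 20.9, -0.1], [4.9, 21.0, 0.0], [4.9, 21.0, -0.1], [4.9, 20.9, 0.0], [4.9, 21.0, -0.1], [4.9, 20.9, 0.0], [4.9, 21.0, -0.1], [4.9, 21.0, 0.0], [4.9, 20.9, -0.1]] 
rot [[0.0, 0.0, 0.0], [0.0, 0.0, 0.0], [0.0, 0.0, 0.0], [0.0, 0.0, 0.0], [0.0, 0.0, 0.0], [0.0, 0.0, 0.0], [0.0, 0.0, 0.0], [0.0, 0.0, 0.0], [0.0, 0.0, 0.0], [0.0, 0.0, 0.0]] 
grip [0, 0, 0, 0, 0, 0, 0, 0, 0, 0]
```

Emit:
{"fn": "step_arm", "kwargs": {
  "linear": [
    [0,0,0],
    [0,0,0],
    [0,0,0],
    [0,0,-5],
    [0,0,-12],
    [0,0,-18],
    [0,0,-20],
    [0,0,-20],
    [0,0,-18],
    [0,0,-12]
  ],
  "delta_rot": [
    [0,0,0],
    [0,0,0],
    [0,0,0],
    [0,0,0],
    [0,0,0],
    [0,0,0],
    [0,0,0],
    [0,0,0],
    [0,0,0],
    [0,0,0]
  ],
  "grip": [0,0,0,0,0,0,0,0,0,0]
}}

```text
time_s: 6.8
tcp_pos: [0.3998, 0.3247, 0.1804]
ee_rot: [[0.966, 0.258, 0.001], [0.258, -0.966, 0.001], [0.001, -0.001, -1.0]]
wrist_force: [0.1, 0.7, -3.9]
gripper_width: 0.158
gripper_force: 30.0
```

Lifted and held (3.9 N, 30 N grip). Carrying: 98 mm along tool x and 419 mm along tool y.

Emit:
{"fn": "step_arm", "kwargs": {
  "linear": [
    [1.5,6,0],
    [3,13,0],
    [5,20,0],
    [5.5,24,0],
    [5.5,24,0],
    [5.5,24,0],
    [5.5,24,0],
    [5.5,24,0],
    [5.5,24,0],
    [5.5,24,0]
  ],
  "delta_rot": [
    [0,0,0],
    [0,0,0],
    [0,0,0],
    [0,0,0],
    [0,0,0],
    [0,0,0],
    [0,0,0],
    [0,0,0],
    [0,0,0],
    [0,0,0]
  ],
  "grip": [0,0,0,0,0,0,0,0,0,0]
}}

```text
time_s: 8.05
tcp_pos: [0.4994, 0.135, 0.1779]
ee_rot: [[0.966, 0.258, -0.002], [0.258, -0.966, -0.001], [-0.003, 0.001, -1.0]]
wrist_force: [-0.6, 0.4, -4.8]
gripper_width: 0.161
gripper_force: 30.0
```

Emit:
{"fn": "step_arm", "kwargs": {
  "linear": [
    [5.5,24,0],
    [5.5,24,0],
    [5.5,24,0],
    [5.5,24,0],
    [5.5,24,0],
    [5.5,24,0],
    [5.5,24,0],
    [5,20,0],
    [4,16,0],
    [3,9,0]
  ],
  "delta_rot": [
    [0,0,0],
    [0,0,0],
    [0,0,0],
    [0,0,0],
    [0,0,0],
    [0,0,0],
    [0,0,0],
    [0,0,0],
    [0,0,0],
    [0,0,0]
  ],
  "grip": [0,0,0,0,0,0,0,0,0,0]
}}

```text
time_s: 9.3
tcp_pos: [0.6036, -0.0567, 0.1786]
ee_rot: [[0.966, 0.258, -0.001], [0.258, -0.966, 0.0], [-0.001, -0.0, -1.0]]
wrist_force: [-0.1, 1.0, -4.8]
gripper_width: 0.157
gripper_force: 30.0
```

```bash
python3 - <<'E'
from p import *
s=sense();print(np.round(s['tcp_pos'],4),s['joints'],s['time_s'])
ims=[]
for n in ['scene','top']:
    c=cam(n);im=c['img'][:,:,::-1].copy()
    for l,z in dict(dish_in=.004).items():
        for r in landmark_of(n,l)[:3]:
            if r['score']<.3: continue
            p=r['point'];print(n,l,round(r['score'],2),np.round(p,1),at(c,p,z).round(4))
    ims.append(im)
cv2.imwrite('pics/c.png',cv2.resize(np.hstack([ims[0][100:300,130:420],ims[1][80:280,200:490]]),None,fx=1.35,fy=1.35))
P,R=tcp(lip,0);st=plan([(P,R,5)],grip=0)
st=plan([(*tcp(lip,t),3) for t in range(5,50,5)],st,grip=0)
E
```

```text
[ 0.6036 -0.0567  0.1786] [ 9.90779478e+00  2.21570483e+01 -5.94624598e+00 -1.23902646e-02
 -6.19413234e+01  9.50304468e+01] 9.3
scene dish_in 0.8 [289.1 187.9] [0.568  0.0494 0.004 ]
top dish_in 0.67 [322.4 175.5] [0.5757 0.055  0.004 ]
top dish_in 0.39 [289.4 252.3] [0.3832 0.1132 0.004 ]
linear [[0.0, -0.1, 12.0], [0.0, -0.1, 12.0], [-0.1, 0.0, 11.9], [0.0, -0.1, 12.0], [0.0, -0.1, 12.0]] 
rot [[-0.0001, 0.0001, -0.0001], [-0.0001, 0.0001, 0.0], [0.0, 0.0001, -0.0001], [-0.0001, 0.0001, -0.0001], [-0.0001, 0.0001, 0.0]] 
grip [0, 0, 0, 0, 0]
linear [[0.0, -1.8, -2.0], [0.0, -1.7, -2.1], [0.0, -1.7, -2.1], [0.0, -1.8, -2.0], [0.0, -1.8, -2.1], [0.0, -1.7, -2.1], [0.0, -1.8, -2.0], [0.0, -1.7, -2.1], [0.0, -1.7, -2.1], [0.0, -1.8, -2.0]] 
rot [[-0.0291, 0.0, 0.0], [-0.0291, 0.0, 0.0], [-0.0291, 0.0, 0.0], [-0.0291, 0.0, 0.0], [-0.029, 0.0, 0.0], [-0.0291, 0.0, 0.0], [-0.0291, 0.0, 0.0], [-0.0291, 0.0, 0.0], [-0.0291, 0.0, 0.0], [-0.0291, 0.0, 0.0]] 
grip [0, 0, 0, 0, 0, 0, 0, 0, 0, 0]
linear [[0.0, -1.7, -2.1], [0.0, -1.7, -2.1], [0.0, -1.8, -2.0], [0.0, -1.8, -2.1], [0.0, -1.7, -2.1], [0.0, -1.8, -2.0], [0.0, -1.7, -2.1], [0.0, -1.7, -2.1], [0.0, -1.8, -2.0], [0.0, -1.7, -2.1]] 
rot [[-0.0291, 0.0, 0.0], [-0.0291, 0.0, 0.0], [-0.0291, 0.0, 0.0], [-0.029, 0.0, 0.0], [-0.0291, 0.0, 0.0], [-0.0291, 0.0, 0.0], [-0.0291, 0.0, 0.0], [-0.0291, 0.0, 0.0], [-0.0291, 0.0, 0.0], [-0.0291, 0.0, 0.0]] 
grip [0, 0, 0, 0, 0, 0, 0, 0, 0, 0]
linear [[0.0, -1.7, -2.1], [0.0, -1.8, -2.0], [0.0, -1.8, -2.1], [0.0, -1.7, -2.1], [0.0, -1.8, -2.0], [0.0, -1.7, -2.1], [0.0, -1.7, -2.1]] 
rot [[-0.0291, 0.0, 0.0], [-0.0291, 0.0, 0.0], [-0.029, 0.0, 0.0], [-0.0291, 0.0, 0.0], [-0.0291, 0.0, 0.0], [-0.0291, 0.0, 0.0], [-0.0291, 0.0, 0.0]] 
grip [0, 0, 0, 0, 0, 0, 0]
```

View pics/c.png

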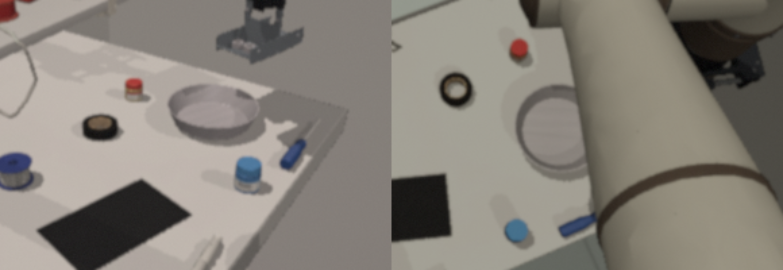

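The dish stands clear and still, and the tote is held beyond it with the lip facing the dish. Lowering 59 mm and tilting.

Emit:
{"fn": "step_arm", "kwargs": {
  "linear": [
    [0,-0.5,8],
    [0,-0.5,15],
    [0,-0.5,18],
    [0,0,12],
    [0,0,6],
    [0,-1.75,-2.05],
    [0,-3.5,-4.1],
    [0,-3.5,-4.1],
    [0,-3.5,-4.1],
    [0,-3.5,-4.1]
  ],
  "delta_rot": [
    [0,0,0],
    [0,0,0],
    [0,0,0],
    [0,0,0],
    [0,0,0],
    [-0.0291,0,0],
    [-0.0582,0,0],
    [-0.0582,0,0],
    [-0.0582,0,0],
    [-0.0582,0,0]
  ],
  "grip": [0,0,0,0,0,0,0,0,0,0]
}}

```text
time_s: 10.75
tcp_pos: [0.5989, -0.037, 0.1373]
ee_rot: [[0.966, 0.249, 0.069], [0.259, -0.933, -0.251], [0.002, 0.26, -0.965]]
wrist_force: [0.3, -0.3, -3.4]
gripper_width: 0.156
gripper_force: 30.0
```

```bash
cat > q.py <<'E'
from p import *
import sys
s=sense();R=np.array(s['ee_rot']);X=-R[:,1];Z=-R[:,2];g=np.array(s['tcp_pos'])+.019*Z;l=g+.072*X-.078*Z
print('tilt',np.degrees(np.arccos(Z[2])).round(1),'grip',g.round(4),'lip',l.round(4),'want',lip.round(4),'err tool mm',(R.T@(lip-l)*1000).round(1),s['joints'],s['time_s'])
if len(sys.argv)>1: cv2.imwrite('pics/'+sys.argv[1],cv2.resize(cam('scene')['img'][80:260,200:420,::-1],None,fx=3,fy=3))
E
python3 q.py t1.png
```

```text
tilt 15.1 grip [ 0.5976 -0.0322  0.1556] lip [0.5851 0.0153 0.0616] want [0.5844 0.0144 0.06  ] err tool mm [-0.9  0.3  1.7] [ 18.9813058   22.38183987 -20.96897605  20.02047496 -49.39584722
  72.5261342 ] 10.75
```

View pics/t1.png

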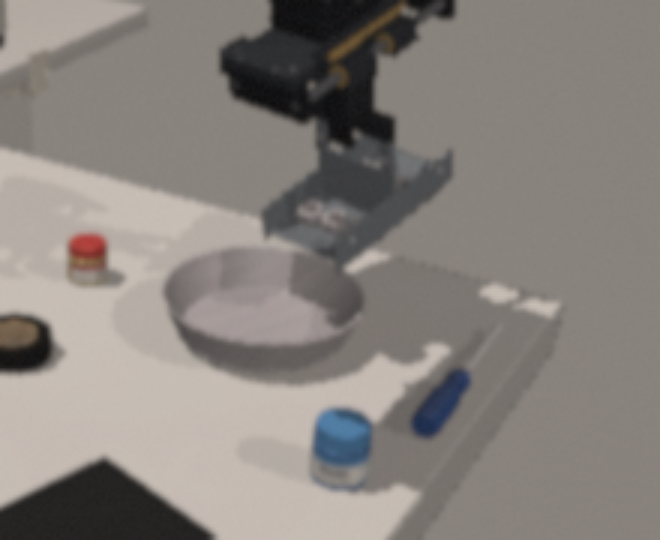

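The tote is at 15° with the nuts in view at (322,212) in the crop and the lip above the dish's far side. Continuing slowly.

Emit:
{"fn": "step_arm", "kwargs": {
  "linear": [
    [0,-1.75,-2.05],
    [0,-1.75,-2.05],
    [0,-1.75,-2.05],
    [0,-0.8,-0.95],
    [0,-0.8,-0.95],
    [0,-0.8,-0.95],
    [0,-0.8,-0.95],
    [0,-0.8,-0.95],
    [0,-0.8,-0.95],
    [0,0,0]
  ],
  "delta_rot": [
    [-0.0291,0,0],
    [-0.0291,0,0],
    [-0.0291,0,0],
    [-0.0135,0,0],
    [-0.0135,0,0],
    [-0.0135,0,0],
    [-0.0135,0,0],
    [-0.0135,0,0],
    [-0.0135,0,0],
    [0,0,0]
  ],
  "grip": [0,0,0,0,0,0,0,0,0,0]
}}

```text
time_s: 12.05
tcp_pos: [0.595, -0.0243, 0.1445]
ee_rot: [[0.966, 0.235, 0.108], [0.259, -0.878, -0.403], [-0.0, 0.417, -0.909]]
wrist_force: [-0.1, 0.4, -3.3]
gripper_width: 0.159
gripper_force: 30.0
```

```bash
python3 q.py t2.png; python3 - <<'E'
from p import *
c=cam('scene')
for X in [lip,np.append(D,.004)]: print((proj(c,X)-[200,80])*3)
E
```

```text
tilt 24.7 grip [ 0.5929 -0.0166  0.1618] lip [0.5844 0.0151 0.0608] want [0.5844 0.0144 0.06  ] err tool mm [-0.2  0.3  1.1] [ 23.66305802  22.06907766 -26.80005256  32.58460777 -49.97738768
  58.14737736] 12.05
[298.24880676 243.15236326]
[259.37793061 321.29541866]
```

View pics/t2.png

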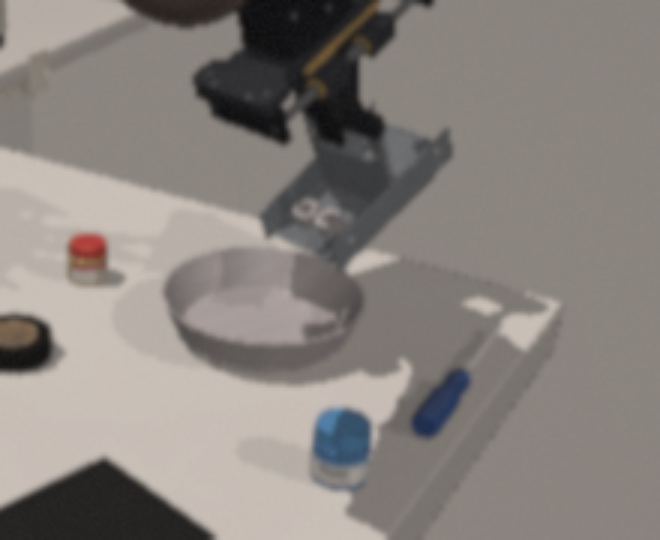

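The lip projects to (298,243), as seen in the crop, and the dish centre matches too. Nuts are still in the bay, so I'll keep tilting.

Emit:
{"fn": "step_arm", "kwargs": {
  "linear": [
    [0,-0.8,-0.95],
    [0,-0.8,-0.95],
    [0,-0.8,-0.95],
    [0,-0.8,-0.95],
    [0,-0.8,-0.95],
    [0,-0.8,-0.95],
    [0,-0.8,-0.95],
    [0,-0.8,-0.95],
    [0,-0.8,-0.95],
    [0,-0.8,-0.95]
  ],
  "delta_rot": [
    [-0.0135,0,0],
    [-0.0135,0,0],
    [-0.0135,0,0],
    [-0.0135,0,0],
    [-0.0135,0,0],
    [-0.0135,0,0],
    [-0.0135,0,0],
    [-0.0135,0,0],
    [-0.0135,0,0],
    [-0.0135,0,0]
  ],
  "grip": [0,0,0,0,0,0,0,0,0,0]
}}

```text
time_s: 13.4
tcp_pos: [0.5921, -0.0132, 0.1492]
ee_rot: [[0.966, 0.218, 0.139], [0.259, -0.815, -0.518], [0.0, 0.536, -0.844]]
wrist_force: [-0.4, -0.4, -2.8]
gripper_width: 0.161
gripper_force: 30.0
```

Emit:
{"fn": "step_arm", "kwargs": {
  "linear": [
    [0,-0.8,-0.95],
    [0,-0.8,-0.95],
    [0,-0.8,-0.95],
    [0,-0.8,-0.95],
    [0,-0.8,-0.95],
    [0,-0.8,-0.95],
    [0,-0.8,-0.95],
    [0,-0.8,-0.95],
    [0,-0.8,-0.95],
    [0,-0.8,-0.95]
  ],
  "delta_rot": [
    [-0.0135,0,0],
    [-0.0135,0,0],
    [-0.0135,0,0],
    [-0.0135,0,0],
    [-0.0135,0,0],
    [-0.0135,0,0],
    [-0.0135,0,0],
    [-0.0135,0,0],
    [-0.0135,0,0],
    [-0.0135,0,0]
  ],
  "grip": [0,0,0,0,0,0,0,0,0,0]
}}

```text
time_s: 14.65
tcp_pos: [0.589, -0.0016, 0.1523]
ee_rot: [[0.966, 0.197, 0.167], [0.259, -0.738, -0.623], [0.0, 0.645, -0.764]]
wrist_force: [-0.9, 0.8, -3.3]
gripper_width: 0.16
gripper_force: 30.0
```

Emit:
{"fn": "step_arm", "kwargs": {
  "linear": [
    [0,-1.2,-1.4],
    [0,-1.2,-1.4],
    [0,-1.2,-1.4],
    [0,-1.2,-1.4],
    [0,0,0],
    [0,0,0],
    [0,0,0]
  ],
  "delta_rot": [
    [-0.02,0,0],
    [-0.02,0,0],
    [-0.02,0,0],
    [-0.02,0,0],
    [0,0,0],
    [0,0,0],
    [0,0,0]
  ],
  "grip": [0,0,0,0,0,0,0]
}}

```text
time_s: 15.52
tcp_pos: [0.5871, 0.0052, 0.1533]
ee_rot: [[0.966, 0.183, 0.182], [0.258, -0.687, -0.679], [0.0, 0.703, -0.711]]
wrist_force: [0.1, -0.7, -3.3]
gripper_width: 0.161
gripper_force: 30.0
```

```bash
python3 q.py t3.png; python3 - <<'E'
from h import *
for r in landmark_of('scene','nut_1'): print(r)
E
```

```text
tilt 44.7 grip [0.5837 0.0181 0.1668] lip [0.5847 0.0146 0.0607] want [0.5844 0.0144 0.06  ] err tool mm [-0.4 -0.4  0.6] [ 31.91541869  25.37270172 -34.0821288   51.36700269 -59.46023619
  34.33775816] 15.525
{'point': [301.1, 184.2], 'score': 0.5}
{'point': [294.5, 182.1], 'score': 0.48}
{'point': [283.6, 178.8], 'score': 0.43}
```

View pics/t3.png

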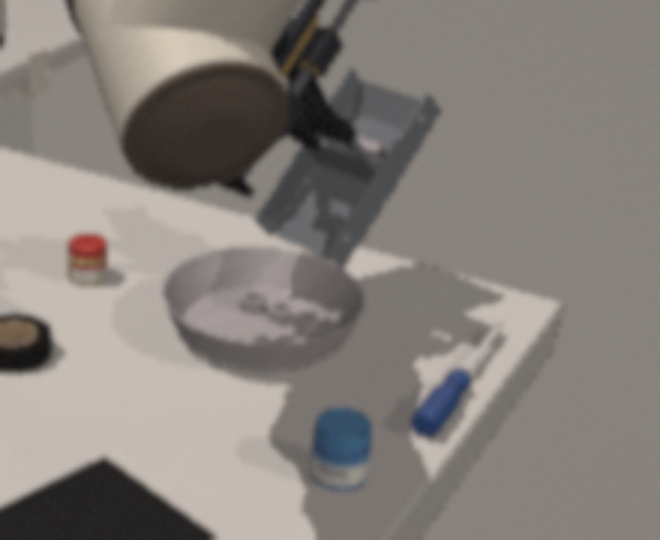

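The three nuts lie in the dish, near crop (251,296), (283,306) and (303,312). The nut bay is empty and the standoffs rest against the divider. Turning back upright and returning.

```bash
python3 - <<'E'
from p import *
l2=lip+[0,0,.01]
st=plan([(*tcp(l2,0),16)],grip=0)
print(st[0])
E
python3 - <<'E'
from p import *
P,R=tcp(lip+[0,0,.01],0); P=P+[0,0,.0]
st=plan([(P+[0,0,.055],R,1)],(P,R)); plan([(np.array([.402,.317,.184]),Rdown(105),20)],(P+[0,0,.055],R))
E
```

```text
linear [[0.0, 1.7, 3.8], [0.0, 1.9, 3.8], [-0.1, 2.1, 3.6], [0.0, 2.2, 3.5], [0.0, 2.4, 3.5], [0.0, 2.6, 3.3], [0.0, 2.7, 3.1], [0.0, 2.9, 3.1], [-0.1, 3.0, 2.9], [0.0, 3.2, 2.7]] 
rot [[0.0488, 0.0, 0.0], [0.0487, 0.0, -0.0001], [0.0488, 0.0, 0.0], [0.0487, 0.0, -0.0001], [0.0488, 0.0, 0.0], [0.0487, 0.0, -0.0001], [0.0488, 0.0, 0.0], [0.0488, 0.0, -0.0001], [0.0487, 0.0, 0.0], [0.0488, 0.0, -0.0001]] 
grip [0, 0, 0, 0, 0, 0, 0, 0, 0, 0]
linear [[0.0, 3.3, 2.6], [0.0, 3.4, 2.4], [0.0, 3.6, 2.3], [-0.1, 3.6, 2.0], [0.0, 3.7, 1.9], [0.0, 3.9, 1.7]] 
rot [[0.0487, 0.0, 0.0], [0.0488, 0.0, 0.0], [0.0487, 0.0, -0.0001], [0.0488, 0.0, 0.0], [0.0487, 0.0, -0.0001], [0.0488, -0.0001, 0.0]] 
grip [0, 0, 0, 0, 0, 0]
[ 0.60299608 -0.05522198  0.12903731]
linear [[0.0, 0.0, -55.0]] 
rot [[0.0, 0.0, 0.0]] 
grip [87]
linear [[-4.9, -20.6, 0.0], [-4.9, -20.6, 0.0], [-4.9, -20.5, 0.0], [-4.9, -20.6, 0.0], [-4.9, -20.6, 0.0], [-4.8, -20.6, 0.0], [-4.9, -20.5, 0.0], [-4.9, -20.6, 0.0], [-4.9, -20.6, 0.0], [-4.9, -20.6, 0.0]] 
rot [[0.0, 0.0, 0.0], [0.0, 0.0, 0.0], [0.0, 0.0, 0.0], [0.0, 0.0, 0.0], [0.0, 0.0, 0.0], [0.0, 0.0, 0.0], [0.0, 0.0, 0.0], [0.0, 0.0, 0.0], [0.0, 0.0, 0.0], [0.0, 0.0, 0.0]] 
grip [87, 87, 87, 87, 87, 87, 87, 87, 87, 87]
linear [[-4.9, -20.5, 0.0], [-4.9, -20.6, 0.0], [-4.9, -20.6, 0.0], [-4.9, -20.6, 0.0], [-4.9, -20.5, 0.0], [-4.8, -20.6, 0.0], [-4.9, -20.6, 0.0], [-4.9, -20.6, 0.0], [-4.9, -20.5, 0.0], [-4.9, -20.6, 0.0]] 
rot [[0.0, 0.0, 0.0], [0.0, 0.0, 0.0], [0.0, 0.0, 0.0], [0.0, 0.0, 0.0], [0.0, 0.0, 0.0], [0.0, 0.0, 0.0], [0.0, 0.0, 0.0], [0.0, 0.0, 0.0], [0.0, 0.0, 0.0], [0.0, 0.0, 0.0]] 
grip [87, 87, 87, 87, 87, 87, 87, 87, 87, 87]
```

Emit:
{"fn": "step_arm", "kwargs": {
  "linear": [
    [0,1.7,3.8],
    [0,1.9,3.8],
    [0,2.1,3.6],
    [0,2.2,3.5],
    [0,2.4,3.5],
    [0,2.6,3.3],
    [0,2.7,3.1],
    [0,2.9,3.1],
    [0,3.0,2.9],
    [0,3.2,2.7]
  ],
  "delta_rot": [
    [0.0488,0,0],
    [0.0488,0,0],
    [0.0488,0,0],
    [0.0488,0,0],
    [0.0488,0,0],
    [0.0488,0,0],
    [0.0488,0,0],
    [0.0488,0,0],
    [0.0488,0,0],
    [0.0488,0,0]
  ],
  "grip": [0,0,0,0,0,0,0,0,0,0]
}}

```text
time_s: 16.88
tcp_pos: [0.5964, -0.033, 0.1379]
ee_rot: [[0.966, 0.247, 0.072], [0.258, -0.925, -0.278], [-0.002, 0.287, -0.958]]
wrist_force: [-0.8, 0.1, -2.9]
gripper_width: 0.157
gripper_force: 30.0
```

Emit:
{"fn": "step_arm", "kwargs": {
  "linear": [
    [0,3.3,2.6],
    [0,3.4,2.4],
    [0,3.6,2.3],
    [0,3.6,2.0],
    [0,3.7,1.9],
    [0,3.9,1.7],
    [0,0,-10],
    [0,0,-20],
    [0,0,-17],
    [0,0,-8]
  ],
  "delta_rot": [
    [0.0488,0,0],
    [0.0488,0,0],
    [0.0488,0,0],
    [0.0488,0,0],
    [0.0488,0,0],
    [0.0488,0,0],
    [0,0,0],
    [0,0,0],
    [0,0,0],
    [0,0,0]
  ],
  "grip": [0,0,0,0,0,0,0,0,0,0]
}}

```text
time_s: 18.12
tcp_pos: [0.6035, -0.0547, 0.1857]
ee_rot: [[0.966, 0.259, 0.002], [0.259, -0.966, 0.0], [0.002, 0.0, -1.0]]
wrist_force: [-0.2, 0.2, -3.4]
gripper_width: 0.153
gripper_force: 30.0
```

Emit:
{"fn": "step_arm", "kwargs": {
  "linear": [
    [-1.5,-6,0],
    [-3,-13,0],
    [-5,-20,0],
    [-5.5,-24,0],
    [-5.5,-24,0],
    [-5.5,-24,0],
    [-5.5,-24,0],
    [-5.5,-24,0],
    [-5.5,-24,0],
    [-5.5,-24,0]
  ],
  "delta_rot": [
    [0,0,0],
    [0,0,0],
    [0,0,0],
    [0,0,0],
    [0,0,0],
    [0,0,0],
    [0,0,0],
    [0,0,0],
    [0,0,0],
    [0,0,0]
  ],
  "grip": [0,0,0,0,0,0,0,0,0,0]
}}

```text
time_s: 19.38
tcp_pos: [0.5018, 0.1339, 0.1837]
ee_rot: [[0.966, 0.259, -0.001], [0.259, -0.966, 0.0], [-0.001, -0.001, -1.0]]
wrist_force: [-0.3, -0.0, -3.8]
gripper_width: 0.157
gripper_force: 30.0
```

Emit:
{"fn": "step_arm", "kwargs": {
  "linear": [
    [-5.5,-24,0],
    [-5.5,-24,0],
    [-5.5,-24,0],
    [-5.5,-24,0],
    [-5.5,-24,0],
    [-5.5,-24,0],
    [-5.5,-22,0],
    [-5,-18,0],
    [-4,-14,0],
    [-2.5,-6,0]
  ],
  "delta_rot": [
    [0,0,0],
    [0,0,0],
    [0,0,0],
    [0,0,0],
    [0,0,0],
    [0,0,0],
    [0,0,0],
    [0,0,0],
    [0,0,0],
    [0,0,0]
  ],
  "grip": [0,0,0,0,0,0,0,0,0,0]
}}

```text
time_s: 20.62
tcp_pos: [0.4017, 0.3173, 0.184]
ee_rot: [[0.966, 0.259, -0.0], [0.259, -0.966, 0.0], [-0.0, -0.0, -1.0]]
wrist_force: [0.7, -0.7, -4.3]
gripper_width: 0.156
gripper_force: 30.0
```

```bash
python3 - <<'E'
from p import *
s=sense();print(s['time_s'],s['wrist_force']);c=cam('scene');cv2.imwrite('pics/r.png',cv2.resize(c['img'][110:310,120:380,::-1],None,fx=2.8,fy=2.8))
plan([(np.array([.402,.317,.080]),Rdown(105),5),(np.array([.402,.317,.0745]),Rdown(105),2)],grip=0)
E
```

```text
20.625 [ 0.69773642 -0.74849416 -4.26085565]
linear [[0.0, 0.1, 20.8], [0.1, 0.1, 20.8], [0.0, 0.1, 20.8], [0.1, 0.2, 20.8], [0.0, 0.1, 20.8], [0.0, 0.0, 2.8], [0.0, 0.0, 2.7]] 
rot [[-0.0001, 0.0, 0.0001], [-0.0002, 0.0001, 0.0001], [-0.0001, 0.0, 0.0001], [-0.0002, 0.0, 0.0], [-0.0001, 0.0001, 0.0001], [0.0, 0.0, 0.0], [0.0, 0.0, 0.0]] 
grip [0, 0, 0, 0, 0, 0, 0]
```

View pics/r.png

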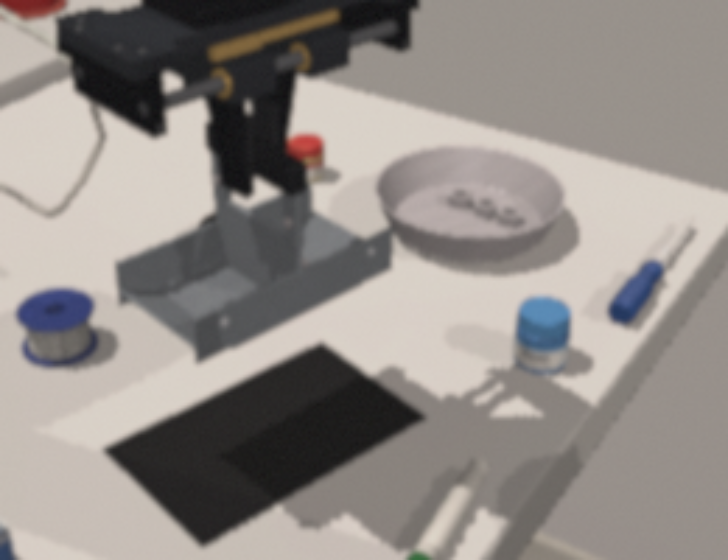

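The nuts sit in the dish at about (487,208) in the crop. The empty nut bay is level in the grip, above the mat, and nothing else has moved. Lowering.

Emit:
{"fn": "step_arm", "kwargs": {
  "linear": [
    [0,0,12],
    [0,0,22],
    [0,0,22],
    [0,0,22],
    [0,0,16],
    [0,0,9],
    [0,0,3.5],
    [0,0,2.5],
    [0,0,0]
  ],
  "delta_rot": [
    [0,0,0],
    [0,0,0],
    [0,0,0],
    [0,0,0],
    [0,0,0],
    [0,0,0],
    [0,0,0],
    [0,0,0],
    [0,0,0]
  ],
  "grip": [0,0,0,0,0,0,0,0,0]
}}

```text
time_s: 21.8
tcp_pos: [0.4025, 0.3169, 0.0754]
ee_rot: [[0.966, 0.258, 0.0], [0.258, -0.966, 0.001], [0.001, -0.001, -1.0]]
wrist_force: [-0.4, 0.1, -3.5]
gripper_width: 0.154
gripper_force: 30.0
```

Still hanging at full weight; easing down a little more before opening.

Emit:
{"fn": "step_arm", "kwargs": {
  "linear": [
    [0,0,1],
    [0,0,0.5],
    [0,0,0]
  ],
  "delta_rot": [
    [0,0,0],
    [0,0,0],
    [0,0,0]
  ],
  "grip": [0,0,0]
}}

```text
time_s: 22.18
tcp_pos: [0.4025, 0.3169, 0.074]
ee_rot: [[0.966, 0.259, 0.0], [0.259, -0.966, 0.001], [0.001, -0.001, -1.0]]
wrist_force: [-0.2, -0.8, -0.3]
gripper_width: 0.154
gripper_force: 30.0
```

Landed (the weight has come off). Opening and rising straight up.

Emit:
{"fn": "step_arm", "kwargs": {
  "linear": [
    [0,0,0],
    [0,0,0],
    [0,0,0],
    [0,0,0],
    [0,0,0],
    [0,0,0],
    [0,0,0],
    [0,0,0],
    [0,0,0]
  ],
  "delta_rot": [
    [0,0,0],
    [0,0,0],
    [0,0,0],
    [0,0,0],
    [0,0,0],
    [0,0,0],
    [0,0,0],
    [0,0,0],
    [0,0,0]
  ],
  "grip": [25,35,50,65,87,87,87,87,87]
}}

```text
time_s: 23.3
tcp_pos: [0.4023, 0.3167, 0.0736]
ee_rot: [[0.966, 0.258, -0.0], [0.258, -0.966, 0.001], [-0.0, -0.001, -1.0]]
wrist_force: [-0.2, -0.5, -0.3]
gripper_width: 0.983
gripper_force: 0.0
```

Emit:
{"fn": "step_arm", "kwargs": {
  "linear": [
    [0,0,-10],
    [0,0,-20],
    [0,0,-30],
    [0,0,-35],
    [0,0,-35],
    [0,0,-30],
    [0,0,-10],
    [0,0,0],
    [0,0,0]
  ],
  "delta_rot": [
    [0,0,0],
    [0,0,0],
    [0,0,0],
    [0,0,0],
    [0,0,0],
    [0,0,0],
    [0,0,0],
    [0,0,0],
    [0,0,0]
  ],
  "grip": [87,87,87,87,87,87,87,87,87]
}}

```text
time_s: 24.42
tcp_pos: [0.4018, 0.316, 0.2421]
ee_rot: [[0.966, 0.258, -0.002], [0.258, -0.966, -0.002], [-0.003, 0.001, -1.0]]
wrist_force: [-0.7, -0.0, 0.3]
gripper_width: 0.999
gripper_force: 0.0
```

```bash
python3 - <<'E'
from h import *
ims=[cam(n)['img'][:,:,::-1] for n in ['wrist','scene']]
cv2.imwrite('pics/f.png',np.hstack([ims[0][60:300,130:400],ims[1][120:360,100:370]]))
E
```

```text
(no output)
```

View pics/f.png

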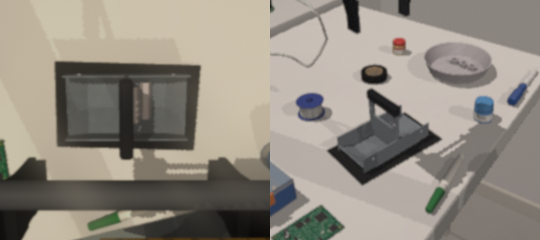

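The tote stands centred and square on its mat: tote columns 63–190, mat columns 55–200 in the wrist view. The standoffs lie against the divider and the nuts are in the dish at (463,63). Handing in.

```bash
python3 -c "
from station import *
print(finish_job())"
```

```text
the job is handed in; nothing more can be done
None
```

The job is handed in, with no verdict returned; in the last pictures all three nuts were in the dish, both standoffs in their bay, and the tote upright, centred and square on its mat with the gripper clear.

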